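# Carry a snap ring, held open, onto the turntable axle

## Task

Pull the snap-ring pliers out of their upright wooden holder, put their two pins into the eyes of the snap ring lying on the cork rest, squeeze the handles to spread the ring, and lift it off. Slide the spread ring down over the turntable's axle until it is level with the groove, and finish there still holding the pliers squeezed, with the ring spread wide, flat and hanging on the pins, neither let into the groove nor resting on the turntable. Touch the ring only with the pliers, and leave the jar, the brush and the tin where they are.

Things in the scene. Friction and masses are not known exactly. Their poses are not given: they have to be found in the camera images.
- pliers: Straight snap-ring pliers, 0.16 kg, standing nose down in the holder. Origin: centre of the underside of the steel guard plate (20 x 50 x 10 mm in own x, y, z) that lies on the holder's rim; z up; one handle and jaw at +y, one at -y. Looks the same after half a turn about z. Both levers pivot about x, 8 mm above the origin; squeezing the handles moves the jaws and pins apart.
- grip_l (a point): Centre of the outer face of the +y handle, 83 mm above the pliers' origin: grip here from above, closing along own y. Upright black rubber handles, 14 mm wide (x), 9 mm thick (y), from 50 to 116 mm above the origin, leaning out 0.08 rad: 57 mm over both outer faces here, 62 mm at the tops, about 26 mm fully squeezed.
- pin_l (a point): Working point of the +y pin, at y = 11 mm, 60 mm below the pliers' origin. Steel pin 5 mm thick, from the jaw's end (52 mm below the origin; jaw 7 x 7 mm) to 68 mm below it, the last 4 mm tapering to 2 mm. Fully squeezed it stands about 13 mm farther out and about 3 mm higher against the plate.
- pin_r (a point): The same for the -y pin, at y = -11 mm.
- grip_r (a point): The same on the -y handle. Springs: each handle stays put up to about 23 to 28 N (gripped at its top or here) and needs about 36 N at the stop (about 48 N with the ring on), so 20 N holds the tool without spreading it, 65 N or more spreads it fully.
- plier_l (a joint): Lever angle of the pliers, +y handle, rad: 0 released, grows to 0.19 fully squeezed. Sprung back to 0.
- plier_r (a joint): The same for the -y handle; the two levers move together.
- holder_rim (a point): Centre of the rim of the fixed dark wooden tool holder, 85 mm above the table; x, y, z axes as the pliers standing in it. Outside 27 x 52 mm; the slot is 15 x 40 mm and 77 mm deep, so the pliers must rise 75 mm to come clear. Foot 70 x 90 mm.
- ring: Loose steel snap ring, 40 g, 6 mm thick, flat on the cork rest, underside 30 mm above the table. Origin: centre of its circle, at the underside; z up; +x points to its gap, an eyed lug on each side of it. Inner radius 17 mm, outer 22 mm. Spread by the pliers it clears the axle by about 1.7 mm all round when its origin lies 1 to 1.5 mm from the axle's axis towards its own -x.
- eye_l (a point): Centre of the eye in the +y lug (lug 15 x 15 mm, square eye 9 x 9 mm right through, with a V at its outer side), halfway through the 6 mm thickness. At rest at ring x = 25, y = 11, z = 3 mm. A 14 mm deep trench in the rest lies under both eyes.
- eye_r (a point): The same for the -y lug: at rest at ring x = 25, y = -11, z = 3 mm.
- ring_l (a joint): How far the ring's +y arm has been swung out, rad: 0 at rest, about 0.2 with the pliers fully squeezed. It springs back (about 6 N at the eye at first, 14 N at 0.22 rad).
- ring_r (a joint): The same for the -y arm; the two arms move together.
- cradle: Fixed low cork rest, 70 x 72 mm, 30 mm high, on which the ring lies. Origin: on the table under the ring's usual centre; axes as the ring's.
- turntable: Fixed sculptor's turntable: dark steel base of radius 62 mm, wooden wheel of radius 55 mm with its top 34 mm above the table, steel washer of radius 25 mm up to 40 mm, then the upright steel axle stub of radius 17.5 mm up to 84 mm, its top chamfered to radius 13.5 mm at 90 mm. Origin: on the axle's axis, at table height; z up.
- groove (a point): Centre of the axle's ring groove, on the axle's axis, 70 mm above the table: the groove is 12 mm wide (64 to 76 mm) and has radius 15.5 mm.
- jar: Bystander: glass jar with a metal cap, 54 mm wide, 65 mm high. Origin: centre of its underside.
- brush: Bystander: flat brush lying down, 190 mm long. Origin: under its middle.
- tin: Bystander: round flat tin, 72 mm wide, 22 mm high. Origin: centre of its underside.
Mind the look-alikes: they are no part of the job. What is shaped like the turntable but yellow is not meant.

How it is judged:
By the outcome, as a careful person would: the job done as asked, in the order asked, and still so for the second after the job is handed in, while the arm keeps its last pose, push and grip.
It also fails if it takes over 48 s, if anything falls off the work surface, if the arm or the gripper's body presses on something with over 40 N, if the wrist force passes 120 N, or if a joint passes its speed limit or range.

## Robot

A 6-joint arm with a two-finger parallel gripper is mounted at the origin on the work surface. World frame = base frame: x ahead of the robot, y to its left, z up, the work surface at z = 0. Lengths are in mm, angles in rad, forces in N, time in s.
With the tool pointing down it reaches from about 275 to 1000 mm from the base axis. Payload 8.4 kg.
Tool frame: the origin (TCP) lies on the centre line of the jaws, within the pads' length; the fingertips stand 17 mm ahead of it and the grasp point (between the pads) lies 2 mm behind it (r.tcp_to_tips is the z of the fingertips in the tool frame, in mm); z points along the fingers, y is the direction in which the jaws open and shut (so a half turn about z gives the same grasp; the last joint's range is limited). The gripper opens to 85 mm and grips with 20 to 120 N. Pads are 22 mm wide; open, the fingers measure 114 mm over their backs; the gripper's body (76 mm by 85 mm) begins 54 mm behind the grasp point. The pads swing forward as they close: fully open they stand 13 mm farther back than shut.
Start: joints at [1.274, 0.353, 1.633, -0, 1.155, -0.002], TCP at [181.591, 598.041, 248.281] pointing down, gripper open.
Joint ranges: [-2.63, 2.63], [-0.92, 2.1], [0.06, 2.66], [-1.3, 4.44], [0, 2.69], [-3.02, 3.02]. Speed limits (rad/s): [2.22, 2.22, 2.79, 3.14, 3.14, 3.14].

## Interface

Orientations are given as [roll, pitch, yaw] about the fixed x, y, z axes, in that order (R = Rz(yaw) Ry(pitch) Rx(roll)).
In Python, from rig import r, cams, job gives the robot as it stands.
- The arm moves only by the tool drive_tool, never from a script. Its argument "deltas" is a list of rows, each a list of 4 numbers: the shift along the tool's x, y, z in cm, then the turn about the tool's z in rad. In form: [[x, y, z, roll], ...]. A call has 1 to 12 rows; each row shifts and turns the commanded pose from where the row before left it, along the tool's axes as they then stand; what a row does not reach is not made up. A row lasts 1/12 s, in which the tool goes at most 41.7 mm and 7.16 degrees, less where a joint would pass 70% of its speed; a pose out of reach is approached as far as the arm can. A call with a gripper value outside its range is refused whole. "jaw" is the closure, from 0 (fully open) to 1 (shut), set as the call begins (left out, the last holds). The fingers move at their own pace and stop on an object; "force" is the grip in N (left out, the last holds). Time passes only in rows, so rows that do not move let the fingers close. It gives the time, the measured TCP pose, the force and the opening at its end, in the units of the state.
- r.sense(): the state, without advancing time (a new reading comes with each control period).
- cams.grab_frame(name): name is "scene" or "top" or "wrist"; returns (picture, depth): 420x560x3 uint8, red, green, blue; 420x560 float32, mm along the optical axis (not along the pixel's ray), 0 where there is no reading.
- cams.camera_params(name): a dict with "fx", "fy", "cx", "cy" (pixels), "R" (3x3) and "t" (3): a world point X has camera coordinates R X + t. Camera axes: x right, y down, z forward; pixel columns grow to the right and rows downward; lengths in mm; the calibration is good to about 2 mm. A picture is of the moment at which its call begins: read the wrist's pose just before it. camera_params takes no time and is no camera call; for the wrist camera it gives the pose at the moment of the call.
- job.sign_off(): hands the job in, once; it reports no verdict.
The state is a dict: "clock": time; "qpos": joint angles; "qvel": joint speeds; "joint_efforts": joint torques, N m; "eef_pos": TCP position; "tcp_rot": TCP orientation; "contact_force": force on the tool from outside, world axes, zero at the start; "wrist_torque": the same for the moment, N m; "opening": opening from 0.0 (shut) to 1.0 (fully open).
Only numpy, scipy, OpenCV 4.12 (cv2) and the standard library are available. Lean on these libraries where they do the work, as an engineer would, in place of code of your own. Each camera call takes 0.05 s, during which the arm holds its last target. There are 200 camera calls.

## Working session

There is one attempt and no reset: what is moved stays moved. The work goes in short steps, Python scripts to look and compute and a tool call to move; the robot and the scene stay as the last step left them, time stands still between calls to the robot, and variables do not carry over. Pictures are saved under pics/ and viewed, about 8 in all and at most 12, crops included, and the job is handed in when it is done.

Besides the shell and the picture viewer there is one more tool, called after "Emit:" as name(argument=value, ...) on one line, values as JSON. drive_tool: Moves the arm, as the interface text tells. Its arguments: {"type":"object","properties":{"deltas":{"type":"array"},"jaw":{"type":"number"},"force":{"type":"number"}},"required":["deltas"]}

```bash
mkdir -p pics; ls; cat > h.py <<'E'
import numpy as np, cv2
from rig import r, cams, job
def grab(n,save=None):
    P=cams.camera_params(n); im,d=cams.grab_frame(n)
    if save: cv2.imwrite('pics/'+save,im[:,:,::-1])
    np.savez('/tmp/'+n+'.npz',im=im,d=d,**{k:np.array(P[k]) for k in P})
    return im,d,P
def ray(P,u,v,z):
    R=np.array(P['R']);t=np.array(P['t']);c=-R.T@t
    d=R.T@np.array([(u-P['cx'])/P['fx'],(v-P['cy'])/P['fy'],1])
    return c+d*(z-c[2])/d[2]
def proj(P,X):
    q=np.array(P['R'])@np.array(X)+np.array(P['t'])
    return [P['fx']*q[0]/q[2]+P['cx'],P['fy']*q[1]/q[2]+P['cy']]
def cloud(P,d):
    v,u=np.mgrid[:d.shape[0],:d.shape[1]]
    q=np.stack([(u-P['cx'])/P['fx']*d,(v-P['cy'])/P['fy']*d,d],-1)-np.array(P['t'])
    return q@np.array(P['R'])
E
python3 - <<'E'
from h import *
print(r.sense()); print(r.tcp_to_tips)
a,_,P=grab('scene');b,_,Q=grab('top')
cv2.imwrite('pics/a.png',a[:,:,::-1]);cv2.imwrite('pics/b.png',b[:,:,::-1])
print(P,Q)
E
```

```text
pics
{'clock': 0.0, 'qpos': array([ 1.27357417e+00,  3.53678977e-01,  1.63412369e+00, -2.43940251e-05,
        1.15518990e+00, -2.41353897e-03]), 'qvel': array([-0.00072054,  0.00043318, -0.00057049, -0.00069583,  0.00073058,
        0.00182353]), 'joint_efforts': array([-4.54516470e-03, -6.05229735e+01, -3.42055857e+01, -5.32229460e-04,
        9.69006156e-03,  7.15798228e-05]), 'eef_pos': array([181.48277543, 597.60636181, 247.54687696]), 'tcp_rot': array([-3.14019270e+00,  1.89248089e-05,  2.84679392e+00]), 'contact_force': array([-0.65203307,  0.13455726, -0.07753104]), 'wrist_torque': array([-0.0135839 , -0.02295418, -0.0013824 ]), 'opening': 1.000752394129134}
17.0
{'fx': 529.4918911394952, 'fy': 529.4918911394952, 'cx': 282.63838406064406, 'cy': 205.78157502597043, 'R': array([[ 0.69747203,  0.71658506,  0.00621393],
       [ 0.515759  , -0.49594457, -0.69859261],
       [-0.49751926,  0.4904537 , -0.71549266]]), 't': array([-392.15317841, -160.12364155, 1361.31778655])} {'fx': 398.6218301930944, 'fy': 398.6218301930944, 'cx': 276.14466287381975, 'cy': 212.84518054365424, 'R': array([[-0.01888714, -0.99970261, -0.01542652],
       [-0.98268871,  0.02140539, -0.18402367],
       [ 0.18429915,  0.01168378, -0.98280075]]), 't': array([ 53.62436672, 541.79197275, 992.33330316])}
```

View pics/a.png

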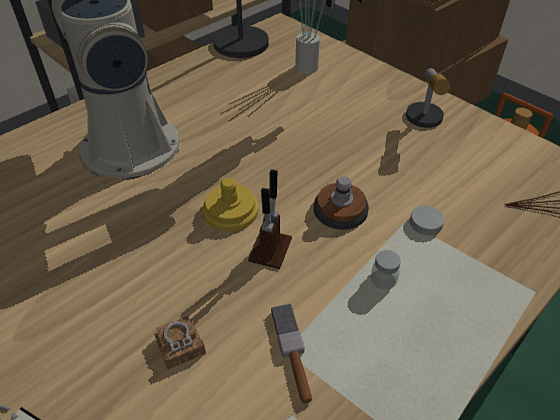

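View pics/b.png

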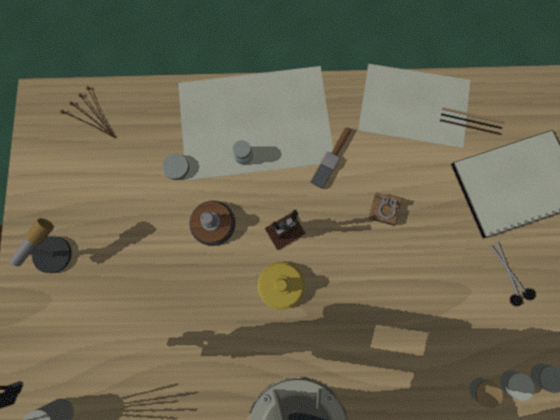

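The ring and cork rest are at scene (178,337) / top (386,209). The pliers in their holder are at scene (270,225) / top (286,228). There are two turntables: the yellow one at scene (231,203) / top (281,285), which is the decoy, and the wooden wheel with a steel axle at scene (341,200) / top (212,222), which fits the description. I'll confirm with one enlarged crop.

```bash
python3 - <<'E'
from h import *
S=np.load('/tmp/scene.npz');T=np.load('/tmp/top.npz')
f=lambda im,x,y,w,h,k:cv2.resize(im[y:y+h,x:x+w,::-1],(w*k,h*k),interpolation=cv2.INTER_CUBIC)
a=f(S['im'],145,300,66,66,4); b=f(S['im'],235,165,66,105,4)[:,:]; c=f(S['im'],310,170,66,66,4)
d=f(T['im'],353,180,66,66,4); e=f(T['im'],255,195,66,66,4)
L=np.vstack([a,d]);M=np.vstack([b,np.zeros((108,264,3),np.uint8)]);N=np.vstack([c,e])
cv2.imwrite('pics/c.png',np.hstack([L,M,N]))
C=cloud(T,T['d'])
for n,(u,v) in dict(ring=(386,209),pl=(286,228),tt=(212,222)).items():
    print(n,ray(T,u,v,40), C[v,u])
# turntable: points at z in bands
for nm,cl in (('top',C),('scene',cloud(S,S['d']))):
    P=cl.reshape(-1,3)
    for lo,hi in((86,95),(30,37),(36,44)):
        c0=np.array(ray(T,212,222,80))[:2]
        m=(np.abs(P[:,2]-(lo+hi)/2)<(hi-lo)/2)&(np.hypot(*(P[:,:2]-c0).T)<75)
        if m.sum()>3:
            q=P[m];print(nm,lo,hi,m.sum(),q.mean(0),q.min(0),q.max(0),cv2.minEnclosingCircle(q[:,:2].astype(np.float32)))
E
```

```text
ring [ 548.78159699 -247.1493563    40.        ] [ 550.2636775  -249.22447338   32.25627413]
pl [503.75972993  17.63543577  40.        ] [494.63693199  18.3964521  101.6717102 ]
tt [523.88645293 212.4684303   40.        ] [516.08788664 204.27826369  86.59857209]
top 86 95 130 [526.88740135 216.2776853   90.3266447 ] [510.53896907 199.36403494  86.52687328] [541.81985699 232.05264074  94.81406733] ((526.8406372070312, 216.1906280517578), 16.97365951538086)
top 30 37 801 [526.93260459 215.74088389  34.6006252 ] [473.92231413 162.67780174  30.07034497] [582.45184242 269.91895515  36.99227882] ((528.0298461914062, 216.53262329101562), 54.907928466796875)
top 36 44 463 [525.19510106 213.90713593  38.06623075] [473.63711872 162.67780174  36.00314104] [581.31630948 269.21393125  43.9722752 ] ((526.9762573242188, 216.10342407226562), 54.59450912475586)
scene 86 95 93 [529.35781506 213.38003774  87.84482479] [515.56128261 196.42064823  86.09700161] [545.36011156 227.97026939  90.78611155] ((529.1272583007812, 212.48141479492188), 16.269027709960938)
scene 30 37 842 [534.98869654 207.3025184   32.30492451] [475.98162283 159.01620021  30.01116246] [584.79399432 270.08221993  36.89759013] ((530.0204467773438, 214.38272094726562), 55.735633850097656)
scene 36 44 123 [535.16640059 206.02858965  38.78363392] [504.87551373 189.82274191  36.0285372 ] [582.93718043 237.84651812  43.92462309] ((543.9063720703125, 210.21945190429688), 39.54197692871094)
```

View pics/c.png

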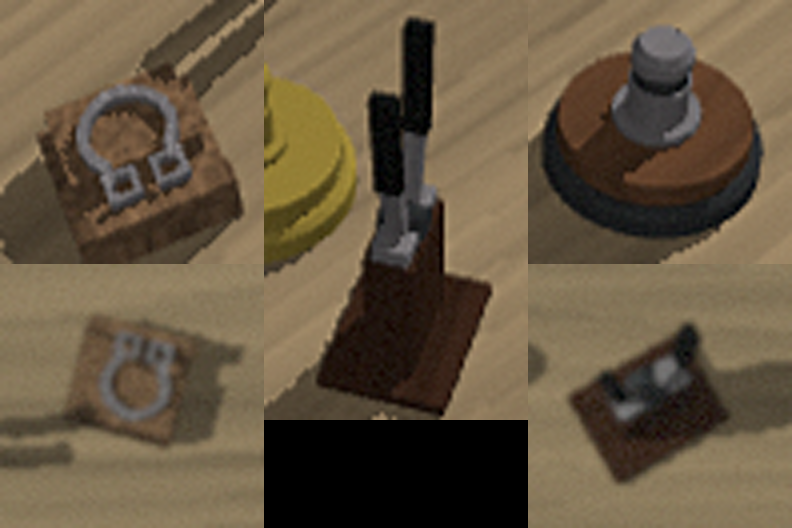

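The crop confirms it: the wooden turntable has the bare steel axle with a groove and washer, at about (528,215). The ring's lugs point away from the base. Next I'll measure the pliers and ring.

```bash
python3 - <<'E'
from h import *
S=np.load('/tmp/scene.npz');T=np.load('/tmp/top.npz')
for nm,D in (('top',T),('scene',S)):
    C=cloud(D,D['d']);im=D['im'].astype(int);P=C.reshape(-1,3);I=im.reshape(-1,3)
    near=np.hypot(P[:,0]-500,P[:,1]-17)<90
    m=near&(P[:,2]>130)&(P[:,2]<215)
    print(nm,'handles',m.sum(),P[m,2].max())
    if m.sum()>6:
        q=P[m].astype(np.float32); _,l,c=cv2.kmeans(q,2,None,(3,50,.1),5,0); print(c, [int((l==i).sum()) for i in (0,1)], np.arctan2(*(c[1]-c[0])[1::-1]))
    m=near&(P[:,2]>80)&(P[:,2]<100)&(I.min(1)>75); q=P[m]
    print('plate',m.sum(),q.mean(0) if m.sum() else 0, cv2.minAreaRect(q[:,:2].astype(np.float32)) if m.sum()>4 else '')
    nr=np.hypot(P[:,0]-550,P[:,1]+248)<60
    m=nr&(P[:,2]>22)&(P[:,2]<40); q=P[m]; print('cradle',m.sum(),cv2.minAreaRect(q[:,:2].astype(np.float32)))
    g=nr&(I.min(1)>85)&(I.max(1)-I.min(1)<25)&(P[:,2]>26)
    q=P[g];print('ring',g.sum(),q.mean(0),cv2.minAreaRect(q[:,:2].astype(np.float32)))
P=cams.camera_params('wrist');R=np.array(P['R']);print(P['fx'],P['cx'],P['cy'],R,-R.T@np.array(P['t']))
E
```

```text
top handles 115 205.4529277063638
[[5.1279425e+02 4.3649152e-01 1.7803717e+02]
 [4.8933798e+02 4.0458046e+01 1.8253391e+02]] [71, 44] 2.1009257
plate 24 [492.4432865   31.00298838  95.15054807] ((498.08172607421875, 21.93213653564453), (18.719205856323242, 42.49201965332031), 48.559715270996094)
cradle 543 ((554.3623046875, -251.71957397460938), (71.5140151977539, 70.68551635742188), 72.35454559326172)
ring 125 [ 552.00127686 -248.86787069   36.17611955] ((552.5885620117188, -249.4381866455078), (42.90221405029297, 56.03228759765625), 80.93607330322266)
scene handles 436 201.93911582300314
[[494.33133    37.925903  166.64067  ]
 [518.09753    -3.9829237 170.19716  ]] [232, 204] -1.0549246
plate 50 [511.63021286  19.34120522  92.76308202] ((509.823974609375, 22.750831604003906), (10.174859046936035, 49.842041015625), 23.877683639526367)
cradle 1151 ((555.4252319335938, -255.51791381835938), (71.15481567382812, 74.70966339111328), 75.57804107666016)
ring 225 [ 554.86673139 -253.5534579    33.92880172] ((553.1336669921875, -252.44622802734375), (43.600948333740234, 56.17782211303711), 73.29652404785156)
343.1439132989279 283.815895134413 204.7998197137674 [[ 0.29047711  0.95688078 -0.00149241]
 [ 0.90782375 -0.27509138  0.31651347]
 [ 0.30245511 -0.09329476 -0.94858684]] [103.16493739 622.5401782  373.32018624]
```

Emit:
drive_tool(deltas=[[-2.4,-2.3,-0.4,0],[-2.4,-2.3,-0.4,0],[-2.4,-2.3,-0.4,0],[-2.4,-2.3,-0.4,0],[-2.4,-2.3,-0.4,0],[-2.4,-2.3,-0.4,0],[-2.4,-2.3,-0.4,0],[-2.4,-2.3,-0.4,0],[-2.4,-2.3,-0.4,0],[-2.4,-2.3,-0.4,0]], jaw=0)

```text
clock: 0.93
eef_pos: [344.7, 306.6, 288.3]
tcp_rot: [-3.141, -0.0, 2.847]
contact_force: [1.3, 0.1, -0.4]
opening: 0.999
```

Emit:
drive_tool(deltas=[[-2.4,-2.3,-0.4,0],[-2.4,-2.3,-0.4,0],[-2.4,-2.3,-0.4,0],[-2.4,-2.3,-0.4,0],[-2.4,-2.3,-0.4,0],[-2.4,-2.3,-0.4,0],[-2.4,-2.3,-0.4,0],[-2.4,-2.3,-0.4,0],[-2.4,-2.3,-0.4,0],[-2.4,-2.3,-0.4,0]])

```text
clock: 1.77
eef_pos: [507.6, 16.7, 328.3]
tcp_rot: [-3.142, -0.0, 2.847]
contact_force: [0.4, 0.6, 0.0]
opening: 0.999
```

Emit:
drive_tool(deltas=[[0,0,0,-0.12],[0,0,0,-0.12],[0,0,0,-0.12],[0,0,0,-0.12],[0,0,0,-0.12],[0,0,0,-0.12],[0,0,0,-0.12],[0,0,0,-0.12],[0,0,0,-0.12],[0,0,0,-0.12]])

```text
clock: 2.6
eef_pos: [507.0, 18.4, 327.9]
tcp_rot: [3.141, -0.0, -2.23]
contact_force: [0.2, -1.5, 0.7]
opening: 1.004
```

Emit:
drive_tool(deltas=[[0,0,0,0.12],[0,0,0,0.12],[0,0,0,0.12],[0,0,0,0.03],[0,0,0,0]])

```text
clock: 3.02
eef_pos: [507.0, 18.4, 328.0]
tcp_rot: [3.141, -0.001, -2.628]
contact_force: [1.0, -0.2, 0.3]
opening: 1.005
```

```bash
python3 - <<'E'
from h import *
s=r.sense();print(s['qpos'],s['eef_pos'],s['tcp_rot'])
im,d,P=grab('wrist','d.png')
print(proj(P,s['eef_pos']-np.array([0,0,160])))
C=cloud(P,d);Q=C.reshape(-1,3)
near=np.hypot(Q[:,0]-502,Q[:,1]-19)<60
for lo,hi in ((175,205),(150,175),(88,100),(80,88)):
    m=near&(Q[:,2]>lo)&(Q[:,2]<hi);q=Q[m].astype(np.float32);print(lo,m.sum(),q[:,2].max() if m.sum() else 0,cv2.minAreaRect(q[:,:2]) if m.sum()>5 else '')
    if lo>100 and m.sum()>10:
        _,l,c=cv2.kmeans(q,2,None,(3,50,.1),5,0);print(c,c.mean(0),np.arctan2(*(c[1]-c[0])[1::-1]))
E
```

```text
[ 3.33163469e-02  9.57872923e-02  1.78353585e+00 -1.63380404e-05
  1.26295867e+00 -2.05121354e+00] [506.97408276  18.39253547 327.96127102] [ 3.14128796e+00 -6.18341984e-04 -2.62785405e+00]
[np.float64(282.4548732083488), np.float64(189.53118490924982)]Traceback (most recent call last):
  File "<stdin>", line 8, in <module>
cv2.error: OpenCV(4.12.0) /io/opencv/modules/imgproc/src/convhull.cpp:143: error: (-215:Assertion failed) total >= 0 && (depth == CV_32F || depth == CV_32S) in function 'convexHull'
```

View pics/d.png

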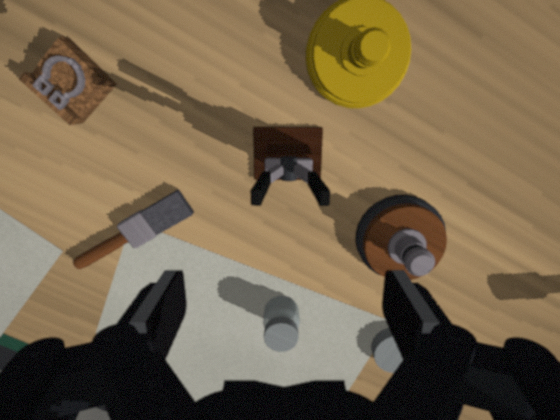

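The pliers are clear: handles at (258,190) and (321,190), plate at (289,168), already parallel to the image rows. The ring is at (60,80) with its lugs at lower left, and the steel axle is at (413,255).

```bash
python3 - <<'E'
from h import *
D=np.load('/tmp/wrist.npz');s=r.sense();T=s['eef_pos'];y=s['tcp_rot'][2]
X=np.array([np.cos(y),np.sin(y)]);Y=np.array([np.sin(y),-np.cos(y)])
Q=cloud(D,D['d'])
L=np.stack([(Q[...,:2]-T[:2])@X,(Q[...,:2]-T[:2])@Y,Q[...,2]],-1).reshape(-1,3)
near=(np.abs(L[:,0])<60)&(np.abs(L[:,1])<50)
for lo,hi in ((197,206),(185,197),(165,185),(145,165),(92,100),(88,92),(80,87)):
    m=near&(L[:,2]>lo)&(L[:,2]<hi);q=L[m]
    for n,k in (('y-',q[:,1]<0),('y+',q[:,1]>0)):
        if k.sum():print(lo,n,k.sum(),q[k].min(0).round(1),q[k].max(0).round(1),q[k].mean(0).round(1))
# pixel-based: dark mask of handles
hsv=D['im'].max(2)
m=((hsv<45)).astype(np.uint8);m[:160]=0;m[215:]=0;m[:,:230]=0;m[:,340:]=0
n,l,st,c=cv2.connectedComponentsWithStats(m);print(st[1:],c[1:])
for i in range(1,n):
    if st[i,4]>60:
        v,u=np.where(l==i);
        for z in (201,):
            b=v.max(); print(i,[ (((w:=ray(D,uu,b,z))[:2]-T[:2])@X,(w[:2]-T[:2])@Y) for uu in (u[v>=b-3].min(),u[v>=b-3].max())])
E
```

```text
197 y- 205 [ -3.6 -25.1 197. ] [ 10.6 -16.3 203. ] [  4.  -20.6 200.6]
197 y+ 207 [ -3.4  27.6 197.1] [ 10.   36.6 202.5] [  3.6  31.9 200.4]
185 y- 70 [ -1.3 -24.  185. ] [ 10.5 -15.5 196.8] [  7.6 -18.1 191. ]
185 y+ 79 [ -2.4  26.5 185. ] [ 10.1  35.3 196.9] [  6.3  29.  191.1]
165 y- 100 [ -1.6 -23.1 165.3] [ 10.5 -14.  184.9] [  7.5 -16.9 175.5]
165 y+ 115 [ -3.2  24.7 165.3] [ 10.1  34.6 184.9] [  6.7  27.8 175.5]
145 y- 86 [ -1.4 -21.3 145.1] [ 10.6 -12.3 164.5] [  7.4 -15.2 155.5]
145 y+ 94 [ -3.1  23.3 146.1] [ 10.2  32.6 164.9] [  6.6  26.  155.4]
92 y- 156 [ -9.1 -19.   92.9] [15.  -0.8 99.9] [  7.6 -10.1  95.6]
92 y+ 187 [-8.9  0.2 92.8] [15.  30.1 99.9] [ 7.7 18.7 95.7]
88 y- 17 [ 12.9 -19.   88.7] [15.  -0.9 91.7] [ 13.3 -10.3  90.2]
88 y+ 26 [12.7  0.2 88.1] [15.  29.1 89.8] [13.8 14.4 88.9]
80 y- 100 [ -1.  -20.7  80.5] [17.3 -0.9 86.6] [ 14.1 -12.1  84.3]
80 y+ 118 [-10.5   0.2  80. ] [17.2 30.8 86.9] [14.8 17.3 84.2]
[[260 160   4   2   6]
 [281 160  15  12 135]
 [252 171  18  34 391]
 [307 171  22  34 434]
 [281 174   5   6  16]] [[261.83333333 160.33333333]
 [288.14814815 164.79259259]
 [260.36828645 187.28900256]
 [318.08525346 187.85023041]
 [283.4375     176.875     ]]
2 [(np.float64(23.90080202941357), np.float64(2.1882588633237106)), (np.float64(23.88860059177177), np.float64(8.199140736636853))]
3 [(np.float64(-2.1580349678249746), np.float64(-23.438122334910815)), (np.float64(-2.1695024378713628), np.float64(-17.233312464015846))]
4 [(np.float64(-2.2526119838658225), np.float64(27.735536747272725)), (np.float64(-2.2669359578892774), np.float64(35.4859415925975))]
```

Emit:
drive_tool(deltas=[[0.35,0.57,2,0],[0,0,3,0],[0,0,3,0],[0,0,3,0],[0,0,2,0],[0,0,2,0],[0,0,1.2,0],[0,0,0,0]])

```text
clock: 3.73
eef_pos: [499.5, 21.6, 163.7]
tcp_rot: [3.139, -0.004, -2.625]
contact_force: [-1.0, 0.2, -0.2]
opening: 1.0
```

Emit:
drive_tool(deltas=[[0,0,0,0],[0,0,0,0],[0,0,0,0],[0,0,0,0],[0,0,0,0],[0,0,0,0],[0,0,0,0],[0,0,0,0]], jaw=1, force=20)

```text
clock: 4.4
eef_pos: [502.3, 21.7, 167.4]
tcp_rot: [-3.141, 0.002, -2.626]
contact_force: [1.0, 0.5, 7.7]
opening: 0.701
```

Emit:
drive_tool(deltas=[[0,0,-0.3,0],[0,0,-0.7,0],[0,0,-1,0],[0,0,-1,0],[0,0,-1,0],[0,0,-1,0],[0,0,-1,0],[0,0,-1,0],[0,0,-1,0],[0,0,-1,0],[0,0,-1,0],[0,0,0,0]])

```text
clock: 5.4
eef_pos: [502.4, 21.7, 268.6]
tcp_rot: [-3.14, 0.003, -2.626]
contact_force: [-0.2, 0.3, -0.9]
opening: 0.664
```

```bash
python3 - <<'E'
from h import *
s=r.sense();print(s['eef_pos'],s['tcp_rot'],s['contact_force'],s['opening'])
im,d,P=grab('wrist','e.png')
for k in (100,143,151): print(k,proj(P,s['eef_pos']-np.array([0,0,k])))
E
```

```text
[502.4345116   21.68793628 268.5591546 ] [-3.14015279e+00  2.76442199e-03 -2.62640842e+00] [-0.24688835  0.29765985 -0.9478932 ] 0.6636096570005852
100 [np.float64(282.22705632410094), np.float64(212.5332093565004)]
143 [np.float64(282.64160379781083), np.float64(194.66671409677187)]
151 [np.float64(282.70578156087123), np.float64(191.90073004858434)]
```

View pics/e.png

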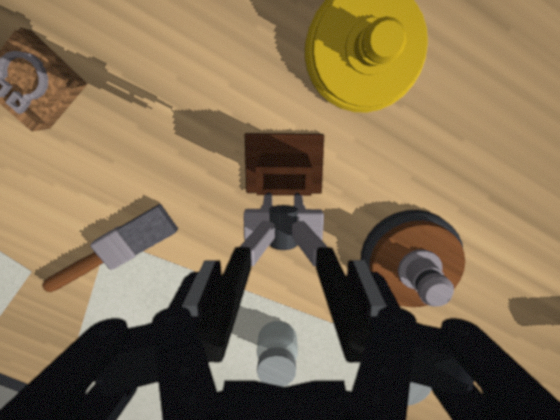

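The pliers are out of the holder (empty slot at (285,183)) and held upright: plate at (285,228), pins at about (267,198) and (298,198). Next I'll go over the ring.

Emit:
drive_tool(deltas=[[0.36,-1.4,0.1,0],[0.72,-2.8,0.3,0],[0.72,-2.8,0.3,0],[0.72,-2.8,0.3,0],[0.72,-2.8,0.3,0],[0.72,-2.8,0.3,0],[0.72,-2.8,0.3,0],[0.72,-2.8,0.3,0],[0.72,-2.8,0.3,0],[0.72,-2.8,0.3,0],[0.36,-1.4,0.1,0]])

```text
clock: 6.37
eef_pos: [576.7, -260.3, 235.9]
tcp_rot: [3.141, -0.001, -2.628]
contact_force: [-0.4, 0.4, -1.8]
opening: 0.661
```

Emit:
drive_tool(deltas=[[0,0,0,0.06],[0,0,0,0.11],[0,0,0,0.11],[0,0,0,0.11],[0,0,0,0.11],[0,0,0,0.11],[0,0,0,0.11],[0,0,0,0.06],[0,0,0,0],[0,0,0,0]])

```text
clock: 7.2
eef_pos: [576.4, -257.0, 236.8]
tcp_rot: [3.141, -0.001, 2.879]
contact_force: [0.8, 0.1, -1.3]
opening: 0.663
```

```bash
python3 - <<'E'
from h import *
s=r.sense();print(s['qpos'],s['eef_pos'],s['tcp_rot'],s['contact_force'],s['opening'])
im,d,P=grab('wrist')
cv2.imwrite('pics/f.png',cv2.resize(im[80:290,150:420,::-1],None,fx=2.9,fy=2.8,interpolation=cv2.INTER_CUBIC))
E
```

```text
[-4.21843225e-01  3.73483429e-01  1.63013402e+00  1.50567552e-04
  1.13900751e+00 -1.73028289e+00] [ 576.42857996 -256.99965657  236.80508016] [ 3.14129376e+00 -9.97498604e-04  2.87917305e+00] [ 0.82650586  0.05642621 -1.26773286] 0.6632870689916296
```

View pics/f.png

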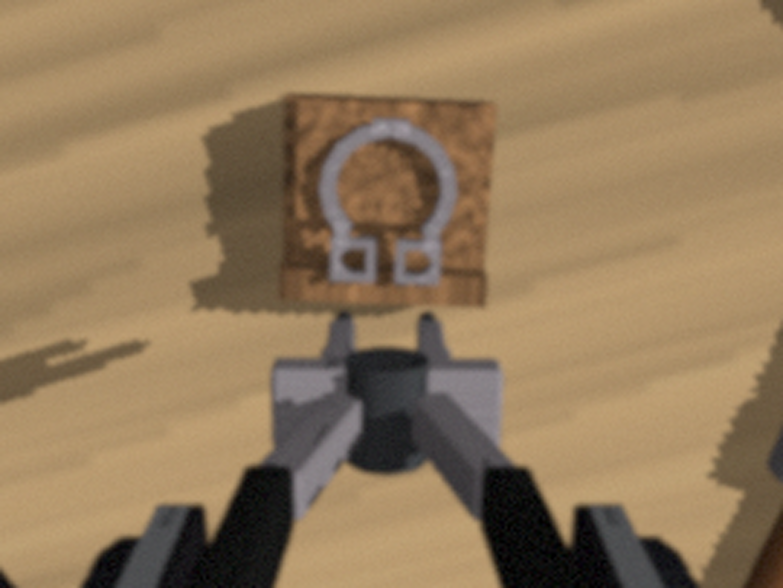

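The crop shows the ring aligned with the tool: eyes at full-image (271.7,173) and (293.8,173), pin tips at (268.3,194) and (298.3,194). I'll compute the offsets.

```bash
cat >> h.py <<'E'
def local(P,s):
    T=s['eef_pos'];y=s['tcp_rot'][2]
    X=np.array([np.cos(y),np.sin(y),0]);Y=np.array([np.sin(y),-np.cos(y),0])
    B=np.array([X,Y,[0,0,1]])
    return lambda w:(np.asarray(w)-T)@B.T
E
python3 - <<'E'
from h import *
D=np.load('/tmp/wrist.npz');s=r.sense();f=local(D,s);L=f(cloud(D,D['d']));im=D['im'].astype(int)
Q=L.reshape(-1,3)
m=(np.abs(Q[:,0])<40)&(np.abs(Q[:,1])<40)&(Q[:,2]<-60)&(Q[:,2]>-100)
h,e=np.histogram(Q[m,2],40,(-100,-60));print(dict(zip(e.round(),h)))
for v in (194,196,200,205): print(v,[(u,L[v,u].round(1).tolist()) for u in (268,298)])
# eyes: ring mask, holes
g=((im.min(2)>80)&(im.max(2)-im.min(2)<28)).astype(np.uint8);g[:,:255]=0;g[:,315:]=0;g[:115]=0;g[183:]=0
c,h=cv2.findContours(g,cv2.RETR_CCOMP,cv2.CHAIN_APPROX_NONE)
for i,k in enumerate(c):
    a=cv2.contourArea(k)
    if a>8:
        M=cv2.moments(k);u,v=M['m10']/M['m00'],M['m01']/M['m00'];print('hole' if h[0,i,3]>=0 else 'out',a,u,v,cv2.boundingRect(k),f(ray(D,u,v,36)).round(1))
print([f(ray(D,u,v,s['eef_pos'][2]-151)).round(1) for u,v in ((268.3,194),(298.3,194))])
print('ringdepth',np.median(cloud(D,D['d'])[g>0],0),[f(ray(D,u,v,33)).round(1) for u,v in ((271.7,172.9),(293.8,172.9))])
E
```

```text
{np.float64(-100.0): np.int64(8), np.float64(-99.0): np.int64(1), np.float64(-98.0): np.int64(0), np.float64(-97.0): np.int64(0), np.float64(-96.0): np.int64(0), np.float64(-95.0): np.int64(0), np.float64(-94.0): np.int64(0), np.float64(-93.0): np.int64(0), np.float64(-92.0): np.int64(0), np.float64(-91.0): np.int64(0), np.float64(-90.0): np.int64(0), np.float64(-89.0): np.int64(0), np.float64(-88.0): np.int64(0), np.float64(-87.0): np.int64(0), np.float64(-86.0): np.int64(3), np.float64(-85.0): np.int64(1), np.float64(-84.0): np.int64(3), np.float64(-83.0): np.int64(14), np.float64(-82.0): np.int64(17), np.float64(-81.0): np.int64(50), np.float64(-80.0): np.int64(34), np.float64(-79.0): np.int64(38), np.float64(-78.0): np.int64(34), np.float64(-77.0): np.int64(40), np.float64(-76.0): np.int64(65), np.float64(-75.0): np.int64(251), np.float64(-74.0): np.int64(461), np.float64(-73.0): np.int64(170), np.float64(-72.0): np.int64(49), np.float64(-71.0): np.int64(64), np.float64(-70.0): np.int64(105), np.float64(-69.0): np.int64(156), np.float64(-68.0): np.int64(296), np.float64(-67.0): n
[... 213 characters left out ...]
94 [(268, [5.2, -11.4, -132.3]), (298, [4.9, 12.2, -133.4])]
196 [(268, [4.6, -11.3, -128.8]), (298, [4.8, 11.9, -128.2])]
200 [(268, [4.9, -10.8, -117.9]), (298, [4.7, 11.6, -118.3])]
205 [(268, [5.4, -10.2, -104.5]), (298, [5.5, 11.0, -104.3])]
out 1003.0 282.72731804586243 155.4255566633433 (260, 122, 48, 60) [ 2.330e+01 -1.000e-01 -2.009e+02]
hole 71.5 293.15384615384613 173.032634032634 (289, 168, 10, 11) [   6.    10.1 -200.9]
hole 65.0 272.0051282051282 172.5 (267, 168, 10, 10) [   6.6  -10.5 -200.9]
[array([  -0.4,  -12.1, -151. ]), array([  -0.4,   13.2, -151. ])]
ringdepth [ 554.20506303 -250.04309613   35.96845515] [array([   5.5,  -10.9, -203.9]), array([   5.5,   10.8, -203.9])]
```

Emit:
drive_tool(deltas=[[0.2,-0.04,0.9,0],[0.25,0,1,0],[0,0,1,0],[0,0,1,0],[0,0,0,0],[0,0,0,0]])

```text
clock: 7.75
eef_pos: [571.7, -256.5, 197.1]
tcp_rot: [3.141, -0.002, 2.877]
contact_force: [-0.5, 0.7, -0.6]
opening: 0.657
```

```bash
python3 - <<'E'
from h import *
D=np.load('/tmp/wrist.npz')
s=r.sense();print(s['eef_pos'],s['tcp_rot'],s['contact_force'],s['opening'])
im,d,P=grab('wrist')
f=local(P,s);L=f(cloud(P,d));Q=L.reshape(-1,3)
cv2.imwrite('pics/g.png',cv2.resize(im[110:230,220:350,::-1],None,fx=6,fy=5,interpolation=cv2.INTER_CUBIC))
for v in (180,185,190,193,196,200,205): print(v,[(u,L[v,u].round(1).tolist()) for u in (265,268,298,301)])
im=im.astype(int)
g=((im.min(2)>80)&(im.max(2)-im.min(2)<28)&(L[...,2]<-150)).astype(np.uint8);g[:,:240]=0;g[:,330:]=0
v,u=np.where(g);print(u.min(),u.max(),v.min(),v.max())
for vv in (v.min()-.5,v.max()+.5): print(f(ray(P,283,vv,36)))
q=L[g>0];print('ring pts',q.min(0),q.max(0),np.percentile(q,[2,98],axis=0))
c,h=cv2.findContours(g,cv2.RETR_CCOMP,cv2.CHAIN_APPROX_NONE)
for i,k in enumerate(c):
    a=cv2.contourArea(k)
    if a>8:
        b=cv2.boundingRect(k);print('hole' if h[0,i,3]>=0 else 'out',a,b,[f(ray(P,*x,36))[:2].round(1).tolist() for x in ((b[0],b[1]),(b[0]+b[2]-1,b[1]+b[3]-1))])
E
```

```text
[ 571.6747907  -256.46360223  197.0599844 ] [ 3.14128096e+00 -2.06874156e-03  2.87695525e+00] [-0.50298512  0.65855921 -0.63494702] 0.6568370455650449
180 [(265, [9.3, -15.2, -161.1]), (268, [9.6, -12.6, -159.6]), (298, [9.3, 13.1, -161.1]), (301, [9.8, 15.6, -159.0])]
185 [(265, [4.6, -15.4, -162.0]), (268, [-0.5, -13.7, -180.7]), (298, [4.5, 13.3, -162.4]), (301, [4.7, 15.8, -161.3])]
190 [(265, [0.4, -15.4, -160.8]), (268, [-3.6, -13.5, -174.9]), (298, [-4.8, 14.0, -179.0]), (301, [0.7, 15.8, -159.6])]
193 [(265, [-2.9, -15.6, -162.9]), (268, [3.2, -11.9, -141.9]), (298, [3.4, 12.4, -141.2]), (301, [-2.4, 15.9, -161.2])]
196 [(265, [4.4, -13.7, -129.6]), (268, [4.6, -11.3, -129.1]), (298, [4.2, 12.0, -130.3]), (301, [4.1, 14.4, -130.7])]
200 [(265, [4.3, -13.2, -119.7]), (268, [4.9, -10.8, -117.9]), (298, [4.3, 11.6, -119.6]), (301, [4.4, 13.8, -119.3])]
205 [(265, [4.9, -12.5, -106.0]), (268, [5.4, -10.2, -104.3]), (298, [5.2, 11.0, -105.2]), (301, [4.9, 13.2, -106.0])]
240 329 132 385
[  50.3022862     0.26704399 -161.0599844 ]
[-2.16354374e+02  8.25167328e-02 -1.61059984e+02]
ring pts [-251.98202557  -51.19147298 -197.77254158] [  49.78812231   54.52293112 -158.70943145] [[-246.26652758  -47.3013885  -196.91183839]
 [  45.96417031   51.26050913 -159.91251111]]
out 2865.5 (240, 346, 90, 40) [[-164.9, -43.7], [-215.7, 49.1]]
out 1013.5 (258, 132, 53, 67) [[49.9, -20.3], [-7.0, 23.9]]
```

View pics/g.png

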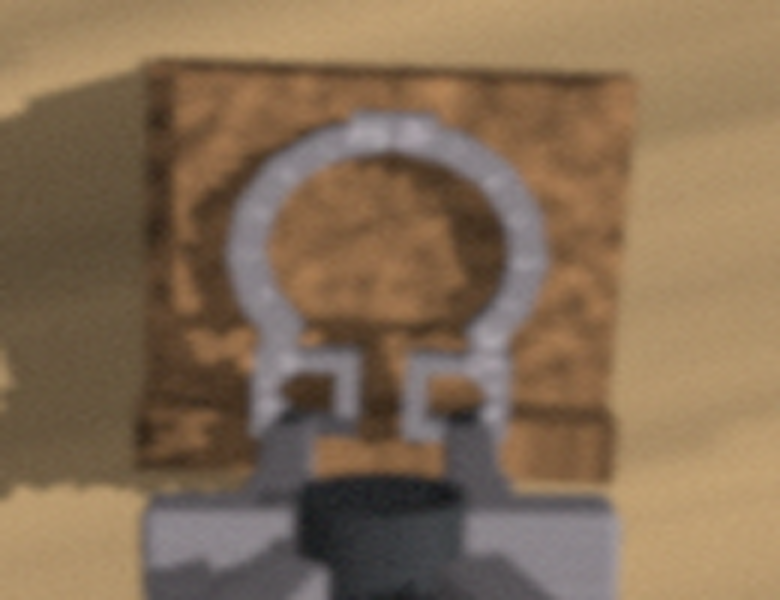

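The pins at crop (300,415) and (465,412) stand over the eyes: lug centres at crop x 306 and 457. The two midpoints agree within about 0.3 mm. I'll descend gently.

Emit:
drive_tool(deltas=[[0.03,0,0.3,0],[0,0,0.4,0],[0,0,0.4,0],[0,0,0.4,0],[0,0,0.3,0],[0,0,0.25,0],[0,0,0,0],[0,0,0,0]])

```text
clock: 8.47
eef_pos: [571.9, -256.6, 177.6]
tcp_rot: [3.142, -0.0, 2.877]
contact_force: [1.6, -1.4, -2.8]
opening: 0.665
```

```bash
python3 - <<'E'
from h import *
s=r.sense();print(s['eef_pos'],s['tcp_rot'],s['contact_force'],s['opening'])
im,d,P=grab('wrist')
f=local(P,s);L=f(cloud(P,d));Q=L.reshape(-1,3)
cv2.imwrite('pics/h.png',cv2.resize(im[100:230,220:350,::-1],None,fx=6,fy=4.6,interpolation=cv2.INTER_CUBIC))
m=(np.abs(Q[:,0])<40)&(np.abs(Q[:,1])>12)&(np.abs(Q[:,1])<27)&(Q[:,2]<-68)&(Q[:,2]>-78)
print('plate',np.median(Q[m,2]))
for v in (190,193,196,200,205): print(v,[(u,L[v,u].round(1).tolist()) for u in (265,268,298,301)])
E
```

```text
[ 571.86838091 -256.57678333  177.62767542] [ 3.14156731e+00 -3.27835175e-04  2.87678882e+00] [ 1.56060828 -1.36695009 -2.78271628] 0.664529053229764
plate -73.69318452645997
190 [(265, [5.5, -14.4, -142.1]), (268, [0.1, -12.8, -161.0]), (298, [-0.4, 13.3, -162.7]), (301, [5.5, 14.8, -142.0])]
193 [(265, [3.7, -14.3, -139.6]), (268, [3.7, -11.9, -139.6]), (298, [3.9, 12.3, -139.0]), (301, [-3.3, 16.0, -163.1])]
196 [(265, [5.4, -13.5, -125.7]), (268, [4.8, -11.3, -127.6]), (298, [4.9, 11.8, -127.3]), (301, [5.1, 14.1, -126.7])]
200 [(265, [5.1, -13.0, -116.6]), (268, [5.3, -10.8, -115.7]), (298, [4.7, 11.5, -117.8]), (301, [4.8, 13.7, -117.4])]
205 [(265, [5.6, -12.3, -103.4]), (268, [5.0, -10.3, -104.9]), (298, [5.1, 10.9, -104.9]), (301, [5.3, 13.0, -104.0])]
```

View pics/h.png

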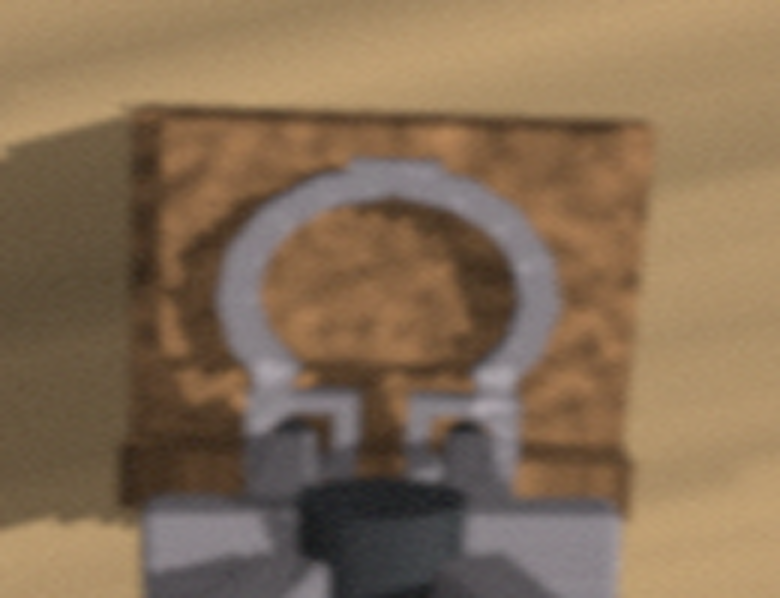

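The pins are in both eyes, dark pin tops at crop (292,430) and (465,430). The ring is undisturbed and there is no upward push. Squeezing now.

Emit:
drive_tool(deltas=[[0,0,0,0],[0,0,0,0],[0,0,0,0],[0,0,0,0],[0,0,0,0],[0,0,0,0]], jaw=1, force=80)

```text
clock: 9.02
eef_pos: [572.6, -257.0, 178.7]
tcp_rot: [-3.141, 0.002, 2.877]
contact_force: [-1.1, -0.5, 6.8]
opening: 0.293
```

```bash
python3 - <<'E'
from h import *
s=r.sense();print(s['eef_pos'],s['tcp_rot'],s['contact_force'],s['opening'])
im,d,P=grab('wrist')
f=local(P,s);L=f(cloud(P,d));Q=L.reshape(-1,3)
cv2.imwrite('pics/i.png',cv2.resize(im[100:230,220:350,::-1],None,fx=6,fy=4.6,interpolation=cv2.INTER_CUBIC))
m=(np.abs(Q[:,0])<40)&(np.abs(Q[:,1])>12)&(np.abs(Q[:,1])<27)&(Q[:,2]<-65)&(Q[:,2]>-88)
h,e=np.histogram(Q[m,2],46,(-88,-65));k=h.argmax();print('plate',e[k-2:k+3],h[k-2:k+3])
im=im.astype(int);g=(im.min(2)>80)&(im.max(2)-im.min(2)<28)&(Q.reshape(L.shape)[...,2]<-125)
g[:,:240]=0;g[:,330:]=0;g[215:]=0
q=L[g];print(len(q));
for x0 in range(0,55,5):
    b=q[(q[:,0]>=x0)&(q[:,0]<x0+5)]
    if len(b)>3:print(x0,len(b),'z',np.median(b[:,2]).round(1)+s['eef_pos'][2].round(1),'y',b[:,1].min().round(1),b[:,1].max().round(1))
E
```

```text
[ 572.60169081 -257.0215414   178.69851731] [-3.14100546e+00  1.86601169e-03  2.87697534e+00] [-1.13121028 -0.53949501  6.78794131] 0.29306389977230324
plate [-83.  -82.5 -82.  -81.5 -81. ] [ 89 181 239 213 118]
1324
0 98 z 36.29999999999998 y -29.3 27.0
5 239 z 36.29999999999998 y -28.3 25.3
10 89 z 36.099999999999994 y -29.2 24.3
15 97 z 36.0 y -27.9 25.0
20 86 z 36.19999999999999 y -27.8 24.8
25 92 z 36.099999999999994 y -27.8 26.0
30 93 z 36.099999999999994 y -26.6 23.8
35 159 z 35.89999999999998 y -25.0 21.3
40 243 z 36.19999999999999 y -20.1 17.4
45 60 z 36.099999999999994 y -11.5 8.7
```

View pics/i.png

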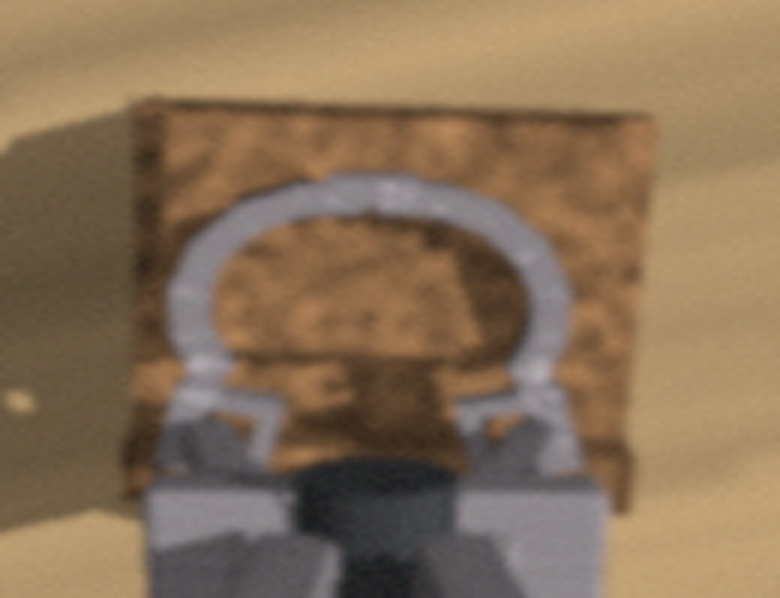

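The ring is spread wide, the pins pressing in the outer Vs of both lugs (crop (205,440) and (530,440)). The pliers slid 8.5 mm down in the pads, and the ring is still flat. Lifting slowly.

Emit:
drive_tool(deltas=[[0,0,-0.2,0],[0,0,-0.2,0],[0,0,-0.3,0],[0,0,-0.5,0],[0,0,-0.5,0],[0,0,-0.8,0],[0,0,-1,0],[0,0,-1,0],[0,0,-0.5,0],[0,0,0,0],[0,0,0,0]])

```text
clock: 9.98
eef_pos: [572.1, -256.7, 228.3]
tcp_rot: [-3.141, 0.001, 2.877]
contact_force: [-0.4, 0.3, -1.1]
opening: 0.297
```

```bash
cat > ringz.py <<'E'
from h import *
s=r.sense();print(s['eef_pos'],s['tcp_rot'],s['contact_force'],s['opening'])
im,d,P=grab('wrist')
f=local(P,s);L=f(cloud(P,d));Q=L.reshape(-1,3)
m=(np.abs(Q[:,0])<40)&(np.abs(Q[:,1])>12)&(np.abs(Q[:,1])<27)&(Q[:,2]<-65)&(Q[:,2]>-88)
h,e=np.histogram(Q[m,2],46,(-88,-65));print('plate top rel',e[h.argmax()])
i=im.astype(int);g=(i.min(2)>70)&(i.max(2)-i.min(2)<28)&(np.abs(L[...,2]+142)<12)&(np.abs(L[...,1])<35)&(L[...,0]>-10)&(L[...,0]<60)
q=L[g];print(len(q))
for x0 in range(-5,60,5):
    b=q[(q[:,0]>=x0)&(q[:,0]<x0+5)]
    if len(b)>3:print(x0,len(b),'zrel',np.median(b[:,2]).round(1),'y',b[:,1].min().round(1),b[:,1].max().round(1),'zL/R',np.median(b[b[:,1]<0,2]).round(1),np.median(b[b[:,1]>0,2]).round(1))
b=q[q[:,0]>8]; A=np.c_[b,np.ones(len(b))]
k=np.linalg.lstsq(A[:,[0,1,3]],b[:,2],rcond=None)[0];print('tilt x,y',k[:2],'top z at x=25',k@[25,0,1]+s['eef_pos'][2])
E
python3 - <<'E'
exec(open('ringz.py').read())
cv2.imwrite('pics/j.png',cv2.resize(im[80:240,200:370,::-1],None,fx=4.6,fy=3.7,interpolation=cv2.INTER_CUBIC))
E
```

```text
[ 572.11823899 -256.68968668  228.34048676] [-3.14142439e+00  9.69733912e-04  2.87679571e+00] [-0.43304135  0.28407456 -1.132483  ] 0.2967786771796834
plate top rel -82.0
1230
-5 66 zrel -142.7 y -28.6 27.3 zL/R -142.8 -142.5
0 110 zrel -142.6 y -28.4 27.1 zL/R -142.8 -142.0
5 217 zrel -142.7 y -27.4 26.2 zL/R -142.9 -142.6
10 90 zrel -142.9 y -26.2 23.6 zL/R -143.2 -142.7
15 87 zrel -143.2 y -26.4 25.8 zL/R -143.5 -142.9
20 80 zrel -143.1 y -27.0 25.9 zL/R -143.5 -142.8
25 79 zrel -143.4 y -26.9 25.7 zL/R -143.5 -143.1
30 84 zrel -143.6 y -25.2 24.7 zL/R -143.7 -143.5
35 131 zrel -143.5 y -23.4 22.2 zL/R -143.8 -143.3
40 231 zrel -143.7 y -18.5 17.6 zL/R -143.7 -143.7
45 53 zrel -143.9 y -9.1 8.8 zL/R -143.5 -144.0
tilt x,y [-0.01466664  0.01087269] top z at x=25 84.93783265908377
```

View pics/j.png

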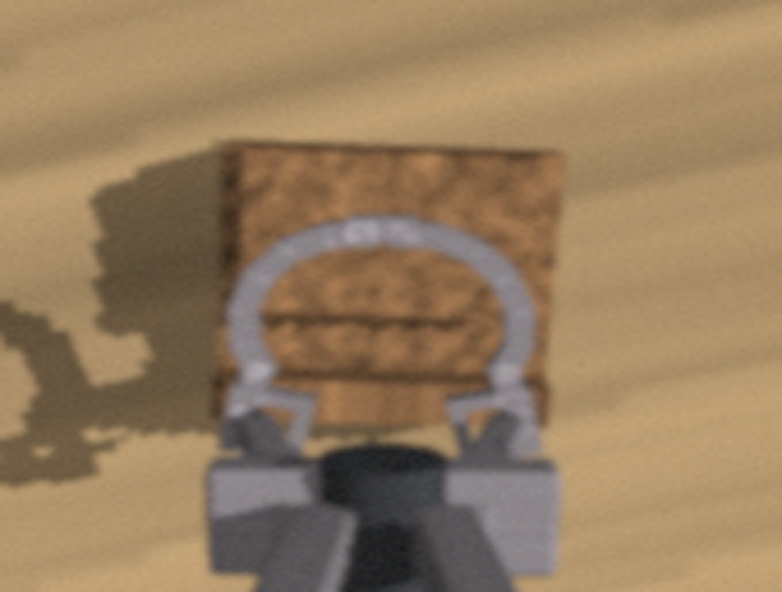

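The ring has come off the rest hanging flat (tilt about 0.015 rad), spread, with the pins in the lugs at crop (255,435) and (490,435). I'll fit the ring's hole from this frame and carry the ring over the turntable.

Emit:
drive_tool(deltas=[[0.18,0.55,-0.5,0],[0.35,1.1,-0.5,0],[0.52,1.66,-0.5,0],[0.7,2.22,-0.5,0],[0.7,2.22,-0.5,0],[0.7,2.22,-0.5,0],[0.7,2.22,-0.5,0],[0.7,2.22,-0.5,0],[0.7,2.22,-0.5,0],[0.7,2.22,-0.2,0],[0.7,2.22,0,0],[0.7,2.22,0,0]])

```text
clock: 11.03
eef_pos: [561.4, -10.5, 275.3]
tcp_rot: [3.141, 0.0, 2.877]
contact_force: [-0.0, 0.5, -2.7]
opening: 0.298
```

Emit:
drive_tool(deltas=[[0.7,2.22,0,0],[0.7,2.22,0,0],[0.7,2.22,0,0],[0.7,2.22,0,0],[0.7,2.22,0,0],[0.7,2.22,0,0],[0.7,2.22,0,0],[0.7,2.22,0,0],[0.52,1.66,0,0],[0.35,1.1,0,0],[0.18,0.55,0,0],[0,0,0,0]])

```text
clock: 12.03
eef_pos: [552.5, 209.3, 274.8]
tcp_rot: [3.142, -0.0, 2.878]
contact_force: [-0.3, -0.8, -2.5]
opening: 0.297
```

```bash
cp /tmp/wrist.npz /tmp/lift.npz; python3 - <<'E'
exec(open('ringz.py').read())
cv2.imwrite('pics/k.png',cv2.resize(im[80:240,200:370,::-1],None,fx=4.6,fy=3.7,interpolation=cv2.INTER_CUBIC))
np.save('/tmp/s.npy',s,allow_pickle=True)
# axle top cap
W=cloud(P,d).reshape(-1,3);m=(np.abs(W[:,2]-90)<2.5)&(np.hypot(W[:,0]-528,W[:,1]-215)<25)
q=W[m];print('cap',m.sum(),q.mean(0),cv2.minEnclosingCircle(q[:,:2].astype(np.float32)), f(q.mean(0)))
E
```

```text
[552.50259925 209.30447248 274.84174172] [ 3.14150362e+00 -1.33166451e-04  2.87826223e+00] [-0.25304986 -0.7943519  -2.50679352] 0.2967129958112875
plate top rel -82.0
1280
-5 64 zrel -142.4 y -28.6 28.2 zL/R -142.8 -142.2
0 119 zrel -142.5 y -28.5 27.2 zL/R -142.9 -142.0
5 221 zrel -142.9 y -27.5 26.1 zL/R -143.0 -142.7
10 92 zrel -143.1 y -26.6 25.2 zL/R -143.3 -142.8
15 93 zrel -143.2 y -26.4 25.9 zL/R -143.6 -142.8
20 81 zrel -143.0 y -26.3 25.8 zL/R -143.7 -142.7
25 85 zrel -143.4 y -26.9 25.7 zL/R -143.9 -143.1
30 87 zrel -143.7 y -25.3 24.7 zL/R -143.9 -143.5
35 127 zrel -143.9 y -23.5 23.1 zL/R -144.1 -143.5
40 251 zrel -143.9 y -19.4 18.5 zL/R -143.9 -143.8
45 60 zrel -144.1 y -9.9 9.6 zL/R -144.1 -144.2
tilt x,y [-0.02432735  0.0171231 ] top z at x=25 131.2462218695432
cap 625 [528.25515045 217.35349094  89.95515561] ((525.6920776367188, 218.44903564453125), 15.567370414733887) [  25.50674151    1.46000316 -184.88658612]
```

View pics/k.png

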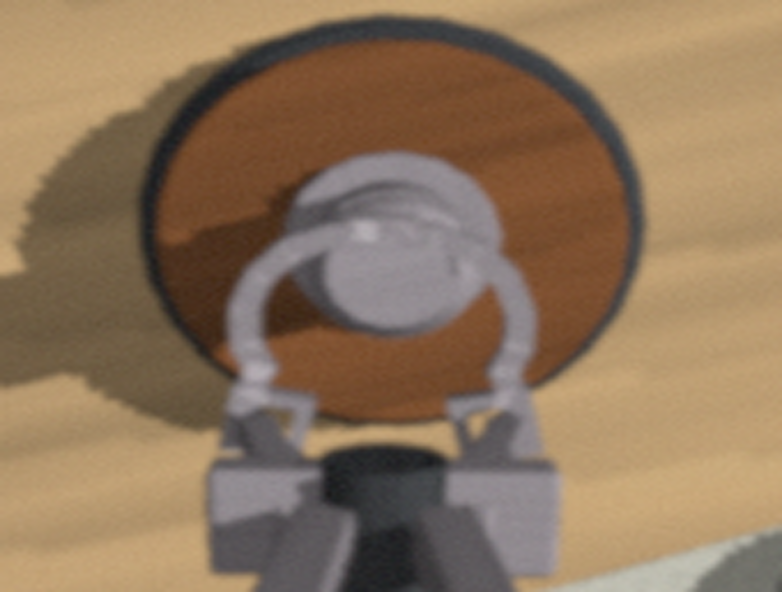

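The ring hangs flat and spread above the wooden turntable: cap at crop (405,275), wheel around (395,220). Ring and axle are nearly concentric once the height difference is allowed for. I'll fit the hole and axle numerically in the tool frame.

```bash
cat > fit.py <<'E'
from h import *
from scipy.optimize import least_squares, minimize
def circ(p,r0=None):
    c=least_squares(lambda a:np.hypot(p[:,0]-a[0],p[:,1]-a[1])-(r0 or a[2]),[*p.mean(0)[:2],20],loss='soft_l1').x
    return c.round(2)
def brown(P,f):
    im=P['im'].astype(int);m=((im[...,0]-im[...,2]>35)&(im[...,0]<190)&(im[...,0]>1.7*im[...,2]))
    L=f(cloud(P,P['d']));m&=np.hypot(L[...,0]-26,L[...,1])<62;m&=np.abs(P['zt']+L[...,2]-34)<4
    return m,L
if __name__=='__main__':
    # hole of the ring (lift frame)
    D=dict(np.load('/tmp/lift.npz'));s0=dict(eef_pos=np.array([572.118,-256.690,228.340]),tcp_rot=np.array([0,0,2.8768]))
    f=local(D,s0);L=f(cloud(D,D['d']))
    g=((np.abs(L[...,2]+143.2)<9)&(L[...,0]>-12)&(L[...,0]<60)&(np.abs(L[...,1])<36)).astype(np.uint8)
    pts=[]
    from math import cos,sin
    z=228.34-143.3
    # radial search from (26,0): first ring pixel -> inner edge; last -> outer
    inn=[];out=[]
    R=np.array([[np.cos(2.8768),np.sin(2.8768)],[np.sin(2.8768),-np.cos(2.8768)]])
    for a in np.radians(np.arange(-115,116,3)):
        v=[]
        for rr in np.arange(8,34,.1):
            w=s0['eef_pos'][:2]+np.array([26+rr*cos(a),rr*sin(a)])@R
            u=proj(D,[*w,z]);v.append(g[int(round(u[1])),int(round(u[0]))])
        v=np.array(v);k=np.where(v)[0]
        if len(k):inn.append([26+(8+.1*k[0])*cos(a),(8+.1*k[0])*sin(a)]);out.append([26+(8+.1*k[-1])*cos(a),(8+.1*k[-1])*sin(a)])
    inn=np.array(inn);out=np.array(out)
    print('inner circle fit',circ(inn),'outer',circ(out))
    b=minimize(lambda c:-np.sort(np.hypot(*(inn-c).T))[:4].mean(),[26,0],method='Nelder-Mead');print('max clearance centre',b.x,-b.fun)
    ang=np.degrees(np.arctan2(inn[:,1],inn[:,0]-26));print([(int(x),y.round(1).tolist()) for x,y in zip(ang[::6],inn[::6])])
    s=r.sense();D=dict(np.load('/tmp/wrist.npz'));D['zt']=s['eef_pos'][2];f=local(D,s)
    m,L=brown(D,f);c,_=cv2.findContours(m.astype(np.uint8),cv2.RETR_EXTERNAL,cv2.CHAIN_APPROX_NONE);c=max(c,key=cv2.contourArea)[:,0]
    p=np.array([f(ray(D,u,v,34)) for u,v in c]);p=p[(np.hypot(p[:,0]-25.5,p[:,1]-1)>48)];print('wheel',len(p),circ(p),circ(p,55))
    W=cloud(D,D['d']);L=f(W);m=(np.abs(W[...,2]-90)<2)&(np.hypot(L[...,0]-25.5,L[...,1]-1.5)<20)
    q=L[m];print('cap extents',np.percentile(q,[1,50,99],axis=0).round(1),q.shape)
E
python3 fit.py
```

```text
inner circle fit [20.6  -0.49 21.55] outer [21.12 -0.48 26.71]
max clearance centre [-1.87154269e+45  5.64808800e+40] 1.8715426957557555e+45
[(-115, [16.9, -19.5]), (-97, [23.3, -21.7]), (-79, [30.0, -20.8]), (-61, [35.6, -17.3]), (-43, [38.8, -11.9]), (-25, [40.3, -6.7]), (-7, [41.2, -1.9]), (11, [40.3, 2.8]), (29, [40.3, 8.0]), (46, [38.0, 12.9]), (65, [34.0, 17.2]), (83, [28.5, 20.4]), (101, [22.0, 20.6])]
wheel 239 [28.67  2.67 53.6 ] [27.4   2.56 20.  ]
cap extents [[  14.6  -11.  -186.6]
 [  25.9    1.9 -184.7]
 [  42.7   16.4 -183. ]] (599, 3)
```

Emit:
drive_tool(deltas=[[0.2,0.1,0.4,0],[0.2,0.11,0.6,0],[0.2,0.1,0.7,0],[0,0,0.6,0],[0,0,0.4,0],[0,0,0,0],[0,0,0,0]])

```text
clock: 12.67
eef_pos: [547.9, 212.5, 247.4]
tcp_rot: [-3.141, -0.001, 2.877]
contact_force: [-0.8, 0.3, -2.9]
opening: 0.295
```

```bash
cat > rel.py <<'E'
from h import *
from fit import circ
s=r.sense();print(s['clock'],s['eef_pos'].round(2),s['tcp_rot'][2],s['contact_force'].round(1),s['opening'])
im,d,P=grab('wrist');f=local(P,s);W=cloud(P,d);L=f(W)
m=(np.abs(W[...,2]-90)<1.5)&(np.hypot(L[...,0]-22,L[...,1]+.5)<19)
q=L[m];print('cap n',len(q),np.percentile(q,[1,50,99],axis=0)[:,:2].round(1).tolist())
c,_=cv2.findContours(m.astype(np.uint8),cv2.RETR_EXTERNAL,cv2.CHAIN_APPROX_NONE)
c=max(c,key=cv2.contourArea)[:,0];p=np.array([f(ray(P,u,v,90)) for u,v in c])
print('cap box',p.min(0)[:2].round(1),p.max(0)[:2].round(1),'fit',circ(p),circ(p,13.5))
# ring arms: y limits of inner edges by depth band, per x
b=np.abs(L[...,2]+143.4)<5
for x0 in (14,18,22,26,30,34,37):
    k=b&(np.abs(L[...,0]-x0)<1.2);y=L[k][:,1];n=y[y<-5];o=y[y>5]
    if len(n) and len(o):print(x0,n.min().round(1),n.max().round(1),o.min().round(1),o.max().round(1),'mid',((n.min()+o.max())/2).round(2),((n.max()+o.min())/2).round(2))
k=b&(np.abs(L[...,1]+.5)<4)&(L[...,0]>33);print('far edge x',np.percentile(L[k][:,0],[1,50,99]).round(1),L[k][:,2].mean().round(1))
E
python3 rel.py
```

```text
12.6667 [547.87 212.5  247.37] 2.8765668313030135 [-0.8  0.3 -2.9] 0.29524918549259166
cap n 881 [[9.6, -14.1], [23.1, -0.7], [36.2, 12.7]]
cap box [  9.1 -15. ] [37.1 13.5] fit [22.9  -0.4  13.93] [22.92 -0.4  20.  ]
14 -24.9 -19.1 18.1 23.5 mid -0.7 -0.53
18 -26.4 -20.7 20.1 25.6 mid -0.37 -0.31
22 -26.3 -22.2 20.9 25.8 mid -0.26 -0.69
26 -26.9 -22.1 20.9 25.7 mid -0.64 -0.58
30 -26.1 -20.6 19.9 24.8 mid -0.67 -0.35
34 -24.4 -18.0 17.5 23.8 mid -0.3 -0.28
37 -23.4 -15.6 14.4 22.1 mid -0.67 -0.58
far edge x [40.9 44.3 47.1] -143.8
```

Cap centre is at tool (22.8,-0.5) and the hole centre at about (22.0,-0.5). I'll shift 0.8 mm and slide down partway.

Emit:
drive_tool(deltas=[[0.08,0,0.1,0],[0,0,0.3,0],[0,0,0.3,0],[0,0,0.3,0],[0,0,0.3,0],[0,0,0.3,0],[0,0,0.2,0],[0,0,0,0]])

```text
clock: 13.38
eef_pos: [546.9, 212.8, 229.1]
tcp_rot: [-3.141, -0.001, 2.877]
contact_force: [-0.0, 0.6, -2.6]
opening: 0.301
```

```bash
python3 rel.py
```

```text
13.3833 [546.9  212.85 229.13] 2.8767935488981675 [-0.   0.6 -2.6] 0.30060228684757184
cap n 974 [[8.7, -14.0], [22.1, -0.6], [35.2, 12.8]]
cap box [  8.  -14.8] [36.2 14.4] fit [21.91 -0.41 13.87] [21.93 -0.39 20.  ]
14 -195.5 -5.4 5.7 23.5 mid -85.96 0.15
18 -191.8 -5.4 5.7 25.0 mid -83.38 0.13
22 -187.9 -5.3 5.7 25.8 mid -81.04 0.17
26 -27.0 -5.3 5.6 25.6 mid -0.66 0.16
30 -26.1 -5.3 5.6 24.8 mid -0.66 0.17
34 -24.4 -5.3 5.6 23.9 mid -0.29 0.16
37 -23.6 -5.3 5.6 22.2 mid -0.68 0.16
far edge x [33.1 39.  47.2] -142.8
```

Emit:
drive_tool(deltas=[[0,0,0.2,0],[0,0,0.25,0],[0,0,0.25,0],[0,0,0.25,0],[0,0,0.2,0],[0,0,0.12,0],[0,0,0,0],[0,0,0,0]])

```text
clock: 14.1
eef_pos: [547.2, 212.9, 217.0]
tcp_rot: [-3.142, -0.0, 2.877]
contact_force: [-0.6, -0.8, -0.9]
opening: 0.294
```

```bash
python3 rel.py | head -4; python3 - <<'E'
from h import *
D=np.load('/tmp/wrist.npz');s=r.sense();f=local(D,s);L=f(cloud(D,D['d'])).reshape(-1,3)
rr=np.hypot(L[:,0]-21.9,L[:,1]+.5)
m=(rr>19)&(rr<28)&(np.abs(L[:,2]+143)<6)&(L[:,0]>8);b=L[m];h=np.hypot
k=np.linalg.lstsq(np.c_[b[:,:2],np.ones(len(b))],b[:,2],rcond=None)[0]
print('tilt',k[:2].round(3),'ring mid z',k@[22,-.5,1]+s['eef_pos'][2]-3,len(b))
im,d,P=grab('scene')
a=cv2.resize(im[140:240,290:395,::-1],None,fx=3.8,fy=5.5,interpolation=cv2.INTER_CUBIC)
w=D['im'][90:240,205:365,::-1];w=cv2.resize(w,(400,550),interpolation=cv2.INTER_CUBIC)
cv2.imwrite('pics/l.png',np.hstack([a,w]))
E
```

```text
14.1 [547.17 212.94 217.02] 2.876752417764835 [-0.6 -0.8 -0.9] 0.2940546666979473
cap n 1065 [[8.9, -14.1], [22.4, -0.5], [35.4, 13.1]]
cap box [  7.4 -14.8] [36.  13.8] fit [22.24 -0.44 13.93] [22.25 -0.46 20.  ]
14 -180.9 -19.2 18.7 23.6 mid -78.65 -0.28
tilt [-0.019  0.009] ring mid z 70.41634558032578 923
```

View pics/l.png

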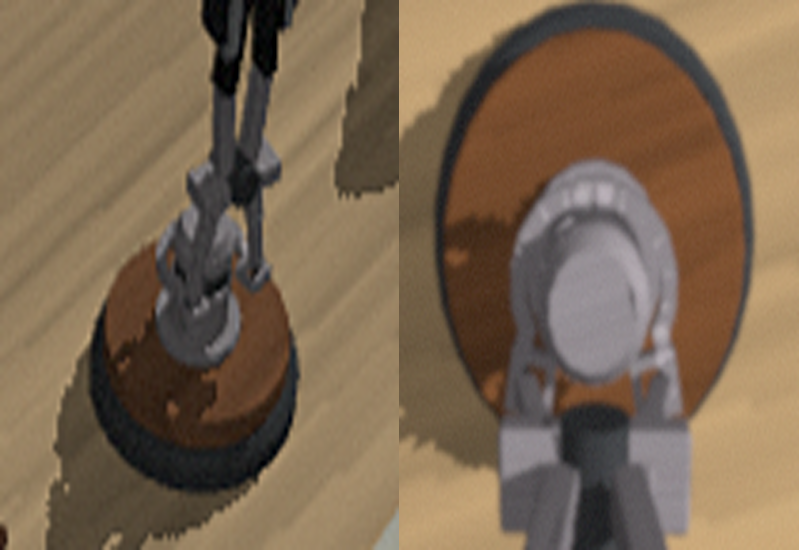

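The ring encircles the axle: in the left panel the lug is at (255,275) level with the groove, and in the right panel the ring surrounds the cap at (595,320). It is flat, spread and shows no contact force. One still check, then hand in.

Emit:
drive_tool(deltas=[[0,0,0.03,0],[0,0,0,0],[0,0,0,0],[0,0,0,0]])

```text
clock: 14.53
eef_pos: [547.2, 213.0, 216.8]
tcp_rot: [3.142, 0.0, 2.877]
contact_force: [-0.2, 0.3, -1.8]
opening: 0.299
```

```bash
python3 -c "
from rig import r,job
s=r.sense();print(s['eef_pos'],s['contact_force'],s['opening'],s['clock']);print(job.sign_off())"
```

```text
[547.19699418 212.95754046 216.81059375] [-0.23469625  0.3247079  -1.79473541] 0.29933663175340314 14.5333
the job is handed in; nothing more can be done
None
```

I pulled the pliers from the holder, put both pins into the ring's eyes and squeezed at 80 N. Then I lifted the ring off and slid it over the wooden turntable's axle to the groove. The job was handed in at 14.5 s with the pliers still squeezed; sign-off gives no verdict.

**Last checks:**
- **Height:** the ring's mid-height was about 70.4 mm against the groove's 70 mm. I then lowered about 0.2 mm more.
- **Flatness:** tilt was about 0.02 rad.
- **Centring:** the axle sat within about 0.3 mm of the middle of the ring's hole, by the wrist camera.
- **Spread:** the handles stood about 25 mm apart, which is fully squeezed.
- **Contact:** the wrist carried only the tool's weight, about 2 N, so nothing was touching the axle.

**Disagreements:**
- **Axle position:** the top, scene and wrist cameras differed by up to about 6 mm on where the axle stood. I relied on the wrist camera, which saw the ring and axle together.
- **Squeeze:** during the squeeze the pliers moved about 8.5 mm down relative to the gripper, and I briefly read about 7 N upward, which went away on lifting.

I did not re-measure the jar, brush and tin at the end. The arm never went near them and no contact force appeared on the way.

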